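Change the block in the glue jig and snap the clamp bar shut

TASK

Lift the finished flat wood block out of the glue jig's nest and set it flat on the bench, clear of the jig; then lay the taller oblong wood block flat in the nest, its long side across the jig. Swing the clamp bar down over it and press its knob until the catch snaps over the bar and holds it, then let go. Leave the jar, bottles and sanding block standing about where they are.

Things in the scene. Friction and masses are not known exactly. Their poses are not given: they have to be found in the camera images.
- glue_jig: Aluminium jig fixed to the bench. Base 180 (x) x 100 (y) x 12 mm; origin: centre of its underside; x runs from the catch end (-x, nearest the robot) to the hinge end, y across, z up. Nest centred on the origin: floor at z=12 mm, 42 (x) x 48 (y) mm inside, rim 4 mm thick, top at z=18. Hinge lugs at x=+70 are 72 high; catch arms at x=-66 to -82, y=+-14 to 21, 82 high.
- clamp_bar (a joint): Angle (rad) of the steel bar (14 x 10 mm) about its hinge: the line along the jig's y through x=+70, z=60 mm. 0 = closed, level, pointing to the jig's -x; 1.57 = upright; stops at 1.9. Friction holds it at any angle (about 1 N at the knob). Its cross pin meets the catch at 0.10; the press then climbs to a peak of 8 to 10 N at the knob and gives suddenly as the catch snaps over; latched: under 0.02.
- knob_top (a point): Centre of the flat top of the black knob on the bar's end. The knob is a cylinder 24 mm in diameter and 20 mm high, its axis square to the bar; with the bar closed the knob's top is 178 mm from the hinge towards the jig's -x, and 90 mm above the bench, its middle 80 mm above.
- bar_catch (a joint): Angle (rad) of the sprung catch with two hooked arms at the jig's front. 0 = home (its rest); the bar's cross pin pushes it outward to about 0.15 and it snaps back to 0 over the pin. Do not handle it.
- clamp_pad (a joint): Travel (m) of the sprung rubber pad (22 mm across) under the bar, above the nest's centre when closed. 0 = free, grows when it presses on something; about 0.004 with the tall block clamped, 0 with the flat one.
- tall_block: Loose brown oblong wood block, 31 (x) x 43 (y) x 30 (z) mm, 30 g; origin at the centre of its underside. Starts on the bench beside the jig. It lies in the nest with its y along the jig's y (either way round).
- flat_block: Loose pale square wood block, 37 x 37 x 22 mm high, 30 g; origin at the centre of its underside. Starts in the nest.
- paint_jar: Bystander: paint jar with a white lid, 48 mm in diameter, 50 mm high, origin at the centre of its underside.
- paint_bottle_a: Bystander: small dropper paint bottle, 32 mm in diameter, 85 mm high, origin at the centre of its underside.
- glue_bottle: Bystander: tall white glue bottle with a nozzle, 60 mm in diameter, 205 mm high, origin at the centre of its underside.
- sanding_block: Bystander: sanding block lying flat, 61 (x) x 78 (y) x 22 mm high, origin at the centre of its underside.
Things that resemble listed ones, but are neither listed nor needed, are in the scene too. Leave any black, green or pink look-alike of the flat_block alone.

How it is judged:
By the outcome, as a careful person would: the job done as asked, in the order asked, and still so for the second after the job is handed in, with the robot touching nothing.
It also fails if it takes over 72 s, if anything falls off the work surface, if the arm or the gripper's body presses on something with over 40 N, if the wrist force passes 120 N, or if a joint passes its speed limit or range.

ROBOT

A 6-joint arm with a two-finger parallel gripper is mounted at the origin on a cart in front of the work surface, level with it; the furniture and walls round the work are solid. World frame = base frame: x ahead of the robot, y to its left, z up, the work surface at z = 0. Lengths are in mm, angles in rad, forces in N, time in s.
With the tool pointing down it reaches from about 400 to 925 mm from the base axis. Payload 12.5 kg.
Tool frame: the origin (TCP) lies where the fingers leave the gripper's body, on its centre line; the fingertips stand 78 mm ahead of it and the grasp point (between the pads) lies 59 mm ahead of it; z points along the fingers, y is the direction in which the jaws open and shut (so a half turn about z gives the same grasp; the last joint's range is limited). The gripper opens to 95 mm and grips with 3 to 60 N. Pads are 20 mm wide; open, the fingers measure 119 mm over their backs; the gripper's body (75 mm by 180 mm) begins 59 mm behind the grasp point.
Start: joints at [1.003, 0.491, 1.559, -0, 1.092, -0.106], TCP at [278.458, 559.552, 292.261] pointing down, gripper open.
Joint ranges: [-3.1, 3.1], [-0.84, 2.19], [0.05, 2.79], [-1.13, 4.28], [0.06, 2.93], [-2.69, 2.69]. Speed limits (rad/s): [2.22, 2.22, 2.79, 3.14, 3.14, 3.14].

INTERFACE

Orientations are given as [roll, pitch, yaw] about the fixed x, y, z axes, in that order (R = Rz(yaw) Ry(pitch) Rx(roll)).
In Python, from cell import env, viewer, ticket, search_frame gives the robot as it stands.
- The arm moves only by the shell command python3 -m inch 'ROWS'. ROWS is a JSON object of lists of equal length, an entry for each row: "hand": the opening, from 0 (shut) to 1 (fully open); "delta_pos": the shift along the tool's x, y, z in cm, a list of three; "turn": the turn about the tool's z in rad. A call has 1 to 20 rows; each row shifts and turns the commanded pose from where the row before left it, along the tool's axes as they then stand; what a row does not reach is not made up. A row lasts 1/10 s, in which the tool goes at most 50 mm and 8.59 degrees, less where a joint would pass 70% of its speed; a pose out of reach is approached as far as the arm can. A call is refused whole if a number of a shift passes 5 or a number of a turn 0.15, either way. A call with a gripper value outside its range is refused whole. The fingers move at their own pace and stop on an object; the grip force is fixed at half the most. Time passes only in rows, so rows that do not move let the fingers close. It gives the time, the measured TCP pose, the force and the opening at its end, in the units of the state.
- env.state(): the state, without advancing time (a new reading comes with each control period).
- viewer.read_camera(name): name is "scene" or "top" or "wrist"; returns (picture, depth): 480x640x3 uint8, blue, green, red; 480x640 float32, mm along the optical axis (not along the pixel's ray), 0 where there is no reading.
- viewer.get_calibration(name): a dict with "fx", "fy", "cx", "cy" (pixels), "T" (4x4, takes a point from camera to world coordinates). Camera axes: x right, y down, z forward; pixel columns grow to the right and rows downward; lengths in mm; the calibration is good to about 2 mm. A picture is of the moment at which its call begins: read the wrist's pose just before it. get_calibration takes no time and is no camera call; for the wrist camera it gives the pose at the moment of the call.
- ticket.job_done(): hands the job in, once; it reports no verdict.
Trained networks look in the newest picture that a camera, given by its name, has taken for a name from the list of things; names that differ only in an ending like _2 or _b are one class to them, and where a whole thing is asked for, a point or a joint stands for the part that bears it (a point fixed in the world has none). Each returns a list of dicts, best first, with "p" (0 to 1); they miss things now and then, are a little off and sometimes report something else, mostly with a low value. They report only what shows in the picture. A call takes as long as a camera call. They do not tell look-alikes from the thing itself.
- search_frame(camera, label): "centre" ([column, row] in pixels, amid what is visible of it).
The state is a dict: "t": time; "joints": joint angles; "qvel": joint speeds; "tau": joint torques, N m; "eef_pos": TCP position; "tcp_rot": TCP orientation; "ft_force": force on the tool from outside, world axes, zero at the start; "moment": the same for the moment, N m; "opening": opening from 0.0 (shut) to 1.0 (fully open).
Only numpy, scipy, OpenCV 4.12 (cv2) and the standard library are available. Lean on these libraries where they do the work, as an engineer would, in place of code of your own. Each camera call takes 0.05 s, during which the arm holds its last target.

## Working session

There is one attempt and no reset: what is moved stays moved. The work goes in short steps, Python scripts to look and compute and a shell command to move; the robot and the scene stay as the last step left them, time stands still between calls to the robot, and variables do not carry over. Pictures are saved under pics/ and viewed, and the job is handed in when it is done.

```bash
ls; mkdir -p pics
cat > h.py <<'E'
from cell import env, viewer, ticket, search_frame
import numpy as np, cv2
def cam(n,save=None):
    K=viewer.get_calibration(n); p,d=viewer.read_camera(n)
    if save: cv2.imwrite('pics/'+save,p)
    return p,d,K
def w(K,d,u,v,dd=None):
    z=d[int(round(v)),int(round(u))] if dd is None else dd
    return (K['T']@np.array([(u-K['cx'])/K['fx']*z,(v-K['cy'])/K['fy']*z,z,1]))[:3]
def cloud(K,d):
    v,u=np.mgrid[0:480,0:640]
    P=np.stack([(u-K['cx'])/K['fx']*d,(v-K['cy'])/K['fy']*d,d,np.ones_like(d)],-1)
    P=(P@np.array(K['T']).T)[...,:3]; P[d==0]=np.nan
    return P
E
python3 - <<'E'
from h import *
s=env.state(); print(s)
for n in ['scene','top','wrist']:
    p,d,K=cam(n,n+'0.png'); print(n,np.round(K['T'],2).tolist(),K['fx'])
    np.savez('pics/%s0.npz'%n,p=p,d=d,T=K['T'],k=[K[x] for x in('fx','fy','cx','cy')])
    if n!='wrist':
        for l in ['glue_jig','tall_block','flat_block','knob_top','paint_jar']:
            for r in search_frame(n,l)[:4]:
                print(n,l,round(r['p'],2),np.round(r['centre']),np.round(w(K,d,*r['centre'])))
E
```

```text
pics
{'t': 0.0, 'joints': array([ 1.00341188e+00,  4.91590250e-01,  1.55945094e+00,  3.09006862e-05,
        1.09171535e+00, -1.05604539e-01]), 'qvel': array([ 4.17069062e-05,  2.59694464e-04,  5.95122982e-04,  2.74825272e-04,
       -1.42222116e-04,  9.07349417e-05]), 'tau': array([ 6.40833387e-04, -6.12650013e+01, -2.58185560e+01,  6.92928233e-02,
        4.81635472e-02, -6.44132956e-05]), 'eef_pos': array([278.35593093, 559.41529044, 291.64212307]), 'tcp_rot': array([-3.14043815e+00, -1.49935221e-04,  2.67979840e+00]), 'ft_force': array([1.08254705, 0.66597956, 0.16107877]), 'moment': array([-0.01179054,  0.04817588,  0.02963207]), 'opening': 0.9965968131255337}
scene [[0.81, -0.38, 0.45, 45.91], [-0.59, -0.52, 0.62, -800.88], [-0.0, -0.77, -0.64, 787.12], [0.0, 0.0, 0.0, 1.0]] 584.5445835624454
scene glue_jig 0.89 [329. 271.] [ 561. -137.   13.]
scene glue_jig 0.58 [241. 240.] [452.   9.  48.]
scene tall_block 0.91 [270. 226.] [539.  41.  23.]
scene flat_block 0.87 [313. 267.] [ 532. -123.   30.]
scene flat_block 0.77 [251. 328.] [ 358. -180.   23.]
scene flat_block 0.76 [221. 23
[... 197 characters left out ...]
323. 328.] [ 443. -275.   50.]
top [[0.02, -1.0, 0.05, 453.96], [-1.0, -0.02, 0.02, -119.58], [-0.02, -0.05, -1.0, 1222.75], [0.0, 0.0, 0.0, 1.0]] 592.6764907808699
top tall_block 0.59 [246. 217.] [543.  45.  28.]
top flat_block 0.74 [218. 259.] [456. 101.  23.]
top flat_block 0.63 [376. 150.] [ 684. -216.   27.]
top flat_block 0.62 [261. 262.] [452.   9.  59.]
top flat_block 0.57 [340. 153.] [ 677. -141.   25.]
top knob_top 0.74 [332. 169.] [ 617. -125.  193.]
top paint_jar 0.94 [395. 264.] [ 454. -254.   49.]
top paint_jar 0.71 [328. 217.] [ 544. -120.   31.]
wrist [[0.45, 0.87, 0.22, 218.51], [0.9, -0.43, -0.11, 590.5], [-0.0, 0.24, -0.97, 385.49], [0.0, 0.0, 0.0, 1.0]] 418.02123102941863
```

View pics/scene0.png

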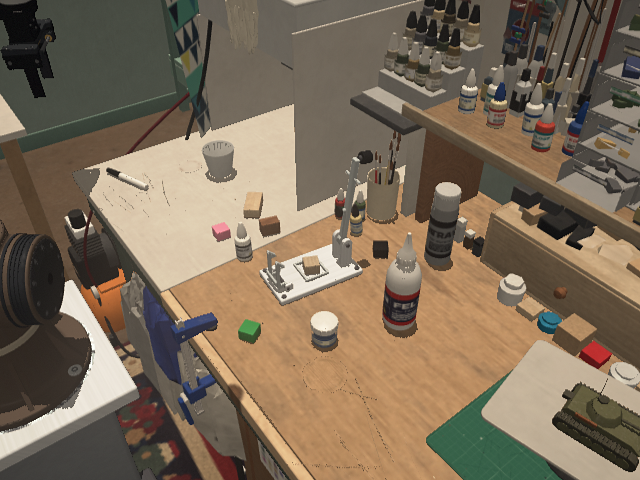

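View pics/top0.png

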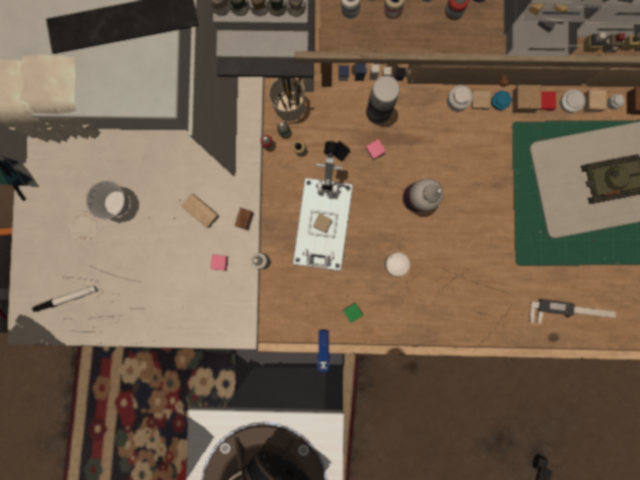

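The scene view shows the jig at (312,270) with a pale block in its nest at (312,265) and the bar upright. The brown block is at (270,226) and the sanding block at (254,204). The look-alikes are pink (221,231), green (249,331) and black (380,249). Next I'll enlarge the jig and both blocks.

Run:
```python
from h import *
def load(n):
    z=np.load('pics/%s0.npz'%n); K=dict(zip(('fx','fy','cx','cy'),z['k'])); K['T']=z['T']; return z['p'],z['d'],K
p,d,K=load('top'); q,e,L=load('scene')
a=cv2.resize(p[130:280,180:370],None,fx=3.5,fy=3.5,interpolation=cv2.INTER_CUBIC)
b=cv2.resize(q[140:310,200:400],None,fx=3.5,fy=3.5,interpolation=cv2.INTER_CUBIC)
cv2.imwrite('pics/c_top.png',a);cv2.imwrite('pics/c_scene.png',b)
# rectangles from clouds
for nm,(p,d,K) in dict(top=(p,d,K),scene=(q,e,L)).items():
    P=cloud(K,d)
    for lab,c,zl,zh,r in [('tall',(540,43),24,36,45),('flat',(545,-120),28,40,32),('sand',(555,130),16,28,80),('base',(545,-120),7,15,140)]:
        m=(np.hypot(P[...,0]-c[0],P[...,1]-c[1])<r)&(P[...,2]>zl)&(P[...,2]<zh)
        X=P[m][:,:2].astype(np.float32)
        if len(X)>10: print(nm,lab,len(X),cv2.minAreaRect(X),np.median(P[m][:,2]))
```

```text
top tall 243 ((540.7996215820312, 53.127777099609375), (25.48923683166504, 39.609474182128906), 73.88046264648438) 29.599412300682843
top flat 214 ((534.2806396484375, -108.15554809570312), (29.007003784179688, 30.067670822143555), 63.86500549316406) 33.51774933075592
top sand 625 ((548.565185546875, 117.6885757446289), (131.7173614501953, 55.838321685791016), 73.78746795654297) 21.945448368534926
top base 3024 ((549.40185546875, -110.61634826660156), (246.9583282470703, 242.52615356445312), 7.6423258781433105) 11.477827243351385
scene tall 176 ((542.2811889648438, 50.618629455566406), (29.424938201904297, 40.039573669433594), 74.5330581665039) 29.57302484622801
scene flat 193 ((534.7166137695312, -112.21923828125), (32.58211135864258, 31.70486068725586), 70.55546569824219) 33.49306434655921
scene sand 327 ((549.3452758789062, 117.79727172851562), (129.7233428955078, 55.18706512451172), 71.52747344970703) 21.941959336069772
scene base 2244 ((563.9973754882812, -114.5154037475586), (103.53013610839844, 240.58413696289062), 83.05347442626953) 11.88564465178348
```

View pics/c_top.png

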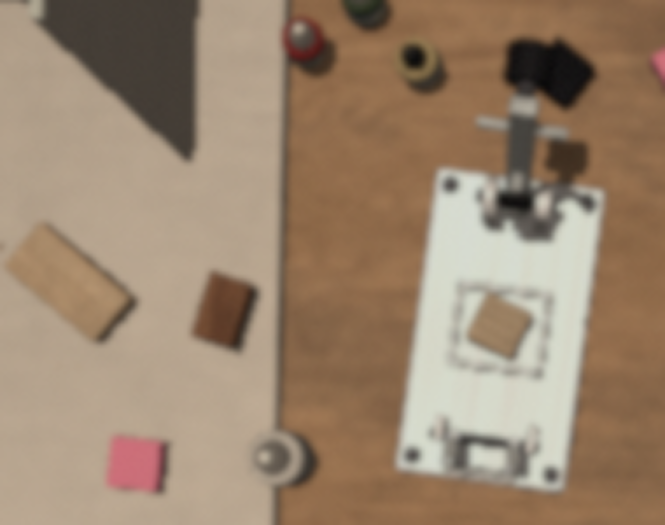

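View pics/c_scene.png

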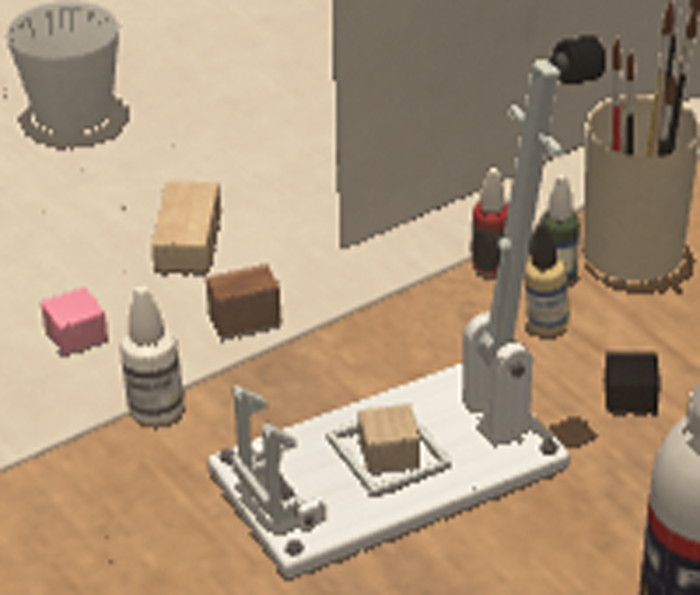

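```bash
cat >> h.py <<'E'
def load(n):
    z=np.load('pics/%s0.npz'%n); K=dict(zip(('fx','fy','cx','cy'),z['k'])); K['T']=z['T']; return z['p'],z['d'],K
E
python3 - <<'E'
from h import *
for n in ['top','scene']:
    p,d,K=load(n); P=cloud(K,d)
    m=(np.abs(P[...,2]-12)<5)&(np.hypot(P[...,0]-540,P[...,1]+113)<125)&(p.min(-1)>110)
    m=cv2.morphologyEx(m.astype(np.uint8),cv2.MORPH_OPEN,np.ones((3,3)))
    k,lab,st,_=cv2.connectedComponentsWithStats(m); i=1+st[1:,4].argmax()
    X=P[lab==i][:,:2].astype(np.float32); print(n,len(X),cv2.minAreaRect(X),np.median(P[lab==i][:,2]))
    # flat top
    for nm,c,z0,r in [('flat',(536,-110),34,30),('tall',(541,52),30,35)]:
        m=(np.abs(P[...,2]-z0)<4)&(np.hypot(P[...,0]-c[0],P[...,1]-c[1])<r)
        print(nm,cv2.minAreaRect(P[m][:,:2].astype(np.float32)),P[m].mean(0))
    for u,v in ([(332,150),(341,152)] if n=='top' else [(367,156),(351,160)]): print(w(K,d,u,v))
    m=(P[...,2]>60)&(P[...,2]<260)&(np.hypot(P[...,0]-630,P[...,1]+125)<60)
    Q=P[m]; 
    for z in range(60,260,15):
        s=Q[(Q[:,2]>z)&(Q[:,2]<=z+15)]
        if len(s): print(z,len(s),np.round(s.mean(0)),np.round(s.min(0)),np.round(s.max(0)))
E
```

```text
top 2596 ((533.0650024414062, -108.47270965576172), (99.72755432128906, 179.3590087890625), 83.09297180175781) 11.687414998250688
flat ((534.1948852539062, -108.08002471923828), (28.89986228942871, 30.056089401245117), 64.45487976074219) [ 534.06294705 -108.23238157   33.71919321]
tall ((540.7144775390625, 53.29560852050781), (25.45308494567871, 39.51779556274414), 73.22782897949219) [541.05439916  52.77547511  29.71091695]
[ 640.35332872 -124.75865295  245.88915493]
[ 679.87488298 -144.45512487   18.61081206]
60 122 [ 601. -117.   67.] [ 590. -139.   60.] [616. -95.  75.]
90 4 [ 605. -120.  101.] [ 602. -125.   97.] [ 608. -111.  103.]
105 8 [ 606. -119.  113.] [ 604. -125.  105.] [ 608. -111.  119.]
120 35 [ 597. -117.  131.] [ 589. -127.  122.] [ 609. -106.  135.]
135 73 [ 599. -116.  140.] [ 590. -125.  135.] [ 611. -106.  149.]
150 20 [ 612. -118.  157.] [ 610. -126.  151.] [ 618. -112.  165.]
165 20 [ 613. -118.  172.] [ 612. -124.  165.] [ 616. -112.  180.]
180 19 [ 615. -119.  187.] [ 613. -126.  181.] [ 617. -113.  193.]
195 81 [ 620. -120.  201.] [ 616. -141.  195.] [627. -
[... 894 characters left out ...]
129.   90.] [ 615. -113.  105.]
105 50 [ 608. -123.  112.] [ 605. -129.  105.] [ 616. -113.  120.]
120 102 [ 604. -123.  129.] [ 588. -131.  120.] [ 622. -110.  135.]
135 97 [ 605. -122.  141.] [ 591. -129.  135.] [ 620. -109.  150.]
150 54 [ 615. -123.  158.] [ 610. -129.  150.] [ 623. -113.  165.]
165 60 [ 617. -123.  173.] [ 612. -130.  165.] [ 625. -113.  180.]
180 55 [ 619. -124.  188.] [ 614. -131.  181.] [ 627. -113.  195.]
195 92 [ 621. -125.  202.] [ 617. -145.  195.] [628. -97. 210.]
210 70 [ 624. -125.  218.] [ 618. -131.  210.] [ 648. -114.  225.]
225 158 [ 635. -128.  234.] [ 620. -138.  225.] [ 656. -114.  240.]
240 82 [ 645. -127.  243.] [ 631. -136.  240.] [ 659. -115.  248.]
```

Run:
```python
from h import *
a=[];
for n in ['top','scene']:
    p,d,K=load(n); a.append(cloud(K,d).reshape(-1,3))
P=np.vstack(a); P=P[np.isfinite(P).all(1)]
# height map 40mm cells, x 320..800, y 600..-340
print('x\\y',list(range(560,-361,-40)))
for x in range(800,280,-40):
    r=[]
    for y in range(560,-361,-40):
        m=(abs(P[:,0]-x)<=20)&(abs(P[:,1]-y)<=20); r.append(int(np.percentile(P[m,2],98)) if m.sum()>0 else -99)
    print(x,r)
s=env.state(); print(s['eef_pos'],s['tcp_rot'])
yaw=s['tcp_rot'][2]
g=np.array([520,-108,250.])-s['eef_pos']; c,q=np.cos(yaw),np.sin(yaw)
print('tool delta',g@[c,q,0],g@[q,-c,0],-g[2])
```

```text
x\y [560, 520, 480, 440, 400, 360, 320, 280, 240, 200, 160, 120, 80, 40, 0, -40, -80, -120, -160, -200, -240, -280, -320, -360]
800 [-99, 187, 4, 4, 3, 3, 449, 449, 450, 455, 456, 456, 454, 242, 242, 242, 271, 272, 272, 272, 272, 272, 272, 272]
760 [-99, 211, 3, 3, 4, 3, 450, 450, 456, 456, 456, 456, 454, 238, 237, 235, 235, 3, 4, 169, 169, 4, 3, 34]
720 [-99, 263, 3, 3, 4, 3, 459, 461, 460, 455, 449, 450, 448, 4, 59, 72, 4, 5, 4, 20, 4, 3, 4, 4]
680 [329, 291, 305, 4, 4, 4, 459, 460, 461, 450, 450, 450, 448, 3, 71, 72, 64, 23, 24, 25, 23, 4, 4, 4]
640 [335, 336, 346, 359, 370, 371, 457, 457, 457, 449, 449, 449, 447, 3, 3, 4, 198, 245, 5, 4, 4, 4, 3, 3]
600 [-5, 351, 339, 4, 4, 67, 67, 66, 3, 4, 23, 4, 3, 4, 3, 4, 68, 209, 60, 4, 4, 168, 199, 3]
560 [-3, 18, 359, 4, 4, 67, 55, 67, 3, 4, 25, 25, 30, 32, 3, 3, 31, 35, 15, 4, 4, 159, 168, 4]
520 [-3, 3, 4, 4, 4, 4, 67, 4, 4, 4, 21, 24, 30, 32, 4, 12, 35, 36, 15, 3, 3, 3, 4, 3]
480 [-2, 4, 4, 4, 4, 4, 4, 4, 3, 4, 4, 22, 22, 50, 68, 15, 73, 69, 14, 3, 52, 51, 3, 3]
440 [-1, 3, 4, 3, 4, 4, 4, 4, 4, 3, 4, 24, 24, 76, 80, 13, 78, 78, 14, 4, 52, 52, 3, 4]
400 [-3, 4, 3, 4, 16, 16, 4, 4, 4, 4, 4, 4, 4, 4, 4, 4, 3, 4, 3, 3, 4, 4, 4, 4]
360 [-3, 4, 16, 18, 16, 5, 4, 4, 4, 3, 4, 3, 4, 3, 4, 3, 3, 3, 24, 23, 4, 3, 3, 3]
320 [400, 399, 3, 4, 4, 3, 3, 4, 4, 3, 4, 3, 3, 4, 3, 2, 4, 28, 19, 4, 4, 3, 3, 4]
[278.43920319 559.5542913  292.27316632] [ 3.14149169e+00 -3.97271015e-06  2.67983177e+00]
tool delta -513.674283338342 -490.0194700451551 42.27316631574001
```

```bash
python3 -m inch '{"hand":[1,1,1,1,1,1,1,1,1,1,1,1,1,1,1,1,1,1,1],"delta_pos":[[-2.85,-2.72,0.23],[-2.85,-2.72,0.23],[-2.85,-2.72,0.23],[-2.85,-2.72,0.23],[-2.85,-2.72,0.23],[-2.85,-2.72,0.23],[-2.85,-2.72,0.23],[-2.85,-2.72,0.23],[-2.85,-2.72,0.23],[-2.85,-2.72,0.23],[-2.85,-2.72,0.23],[-2.85,-2.72,0.23],[-2.85,-2.72,0.23],[-2.85,-2.72,0.23],[-2.85,-2.72,0.23],[-2.85,-2.72,0.23],[-2.85,-2.72,0.23],[-2.85,-2.72,0.23],[0,0,0]],"turn":[0,0,0,0,0,0,0,0,0,0,0,0,0,0,0,0,0,0,0]}'
cat >> h.py <<'E'
def rect(P,c,z0,r,tol=4):
    m=(np.abs(P[...,2]-z0)<tol)&(np.hypot(P[...,0]-c[0],P[...,1]-c[1])<r)
    return m,cv2.minAreaRect(P[m][:,:2].astype(np.float32)),P[m].mean(0)
def todelta(goal):
    s=env.state(); yaw=s['tcp_rot'][2]; g=np.array(goal)-s['eef_pos']; c,q=np.cos(yaw),np.sin(yaw)
    return np.round([g@[c,q,0]/10,g@[q,-c,0]/10,-g[2]/10],2), 'jaw deg',np.degrees(yaw)-90
E
python3 - <<'E'
from h import *
s=env.state();print(s['eef_pos'],s['tcp_rot'])
p,d,K=cam('wrist','w1.png'); P=cloud(K,d); np.save('pics/w1.npy',P)
print(rect(P,(535,-110),34,32)[1:])
m=(np.abs(P[...,2]-12)<3)&(np.hypot(P[...,0]-534,P[...,1]+110)<130)&(p.min(-1)>100)
print(cv2.minAreaRect(P[m][:,:2].astype(np.float32)))
E
```

```text
t: 2.55
eef_pos: [520.8, -111.0, 250.5]
tcp_rot: [-3.141, 0.001, 2.676]
ft_force: [0.4, 0.3, -0.3]
opening: 1.002
[ 520.79709605 -110.97475969  250.46665781] [-3.14141707e+00  1.12579035e-03  2.67647166e+00]
(((535.2722778320312, -107.280029296875), (29.79232406616211, 30.841339111328125), 65.07485961914062), array([ 534.51400948, -106.89861176,   34.76256614]))
((534.2103271484375, -107.95671081542969), (100.06578826904297, 179.53472900390625), 83.15090942382812)
```

View pics/w1.png

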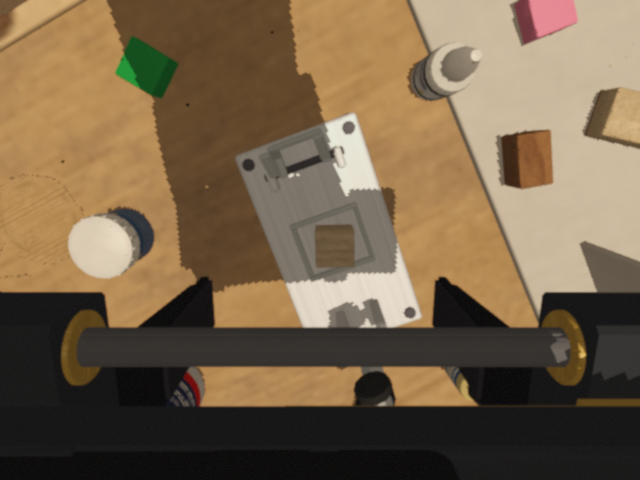

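Run:
```python
from h import *
print(todelta([534.5,-107.7,99.5]))
```

```text
(array([-1.25,  0.78, 15.09]), 'jaw deg', np.float64(63.37684675401667))
```

```bash
python3 -m inch '{"hand":[1,1,1,1,1,1,1,1],"delta_pos":[[-0.4,0.26,2],[-0.4,0.26,3],[-0.45,0.26,3],[0,0,3],[0,0,2.5],[0,0,1.2],[0,0,0.4],[0,0,0]],"turn":[-0.03,0,0,0,0,0,0,0]}'
python3 - <<'E'
from h import *
print(todelta([534.5,-107.7,99.5]))
p,d,K=cam('wrist','w2.png')
E
```

```text
t: 3.4
eef_pos: [534.3, -105.2, 100.2]
tcp_rot: [3.141, 0.0, 2.71]
ft_force: [0.2, 0.3, -0.1]
opening: 1.0
(array([-0.12, -0.22,  0.07]), 'jaw deg', np.float64(65.28367824797266))
```

View pics/w2.png

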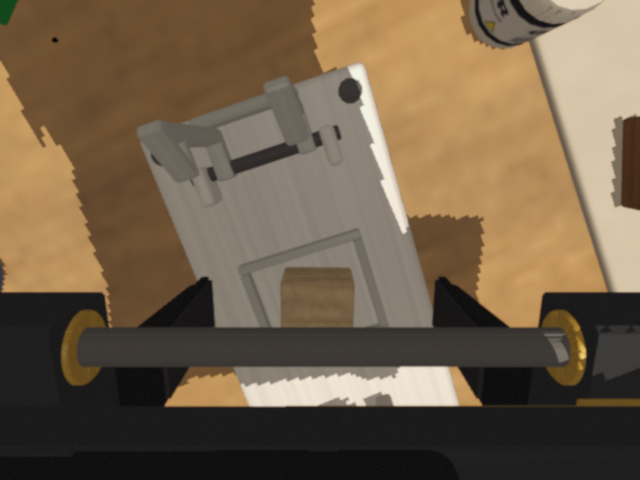

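```bash
python3 -m inch '{"hand":[1,0,0,0,0,0,0,0,0,0,0,0],"delta_pos":[[-0.1,-0.2,0.05],[0,0,0],[0,0,0],[0,0,0],[0,0,0],[0,0,0],[0,0,0],[0,0,0],[0,0,0],[0,0,0],[0,0,0],[0,0,0]],"turn":[0,0,0,0,0,0,0,0,0,0,0,0]}'
```

```text
t: 4.65
eef_pos: [534.3, -107.8, 99.3]
tcp_rot: [3.141, -0.0, 2.71]
ft_force: [-0.3, -0.4, -0.3]
opening: 0.315
```

```bash
python3 -m inch '{"hand":[0,0,0,0,0,0],"delta_pos":[[0,0,-1],[0,0,-2.5],[0,0,-2.5],[0,0,-1],[0,0,0],[0,0,0]],"turn":[0,0,0,-0.11,-0.11,-0.09]}'
python3 - <<'E'
from h import *
print(todelta([510,-200,169.5]))
p,d,K=cam('wrist','w3.png')
P=cloud(*[load('scene')[i] for i in (2,1)]);m=(P[...,2]>60)&(P[...,2]<120)&(np.hypot(P[...,0]-585,P[...,1]+300)<60);print(P[m].min(0),P[m].max(0))
E
```

```text
t: 5.25
eef_pos: [534.4, -107.9, 170.6]
tcp_rot: [-3.141, 0.002, 3.024]
ft_force: [0.1, -0.4, -0.5]
opening: 0.315
(array([ 1.34, -9.44,  0.11]), 'jaw deg', np.float64(83.27426409094849))
[ 559.81662608 -334.72405094   60.00572521] [ 614.56192402 -278.4822746   119.99451886]
```

View pics/w3.png

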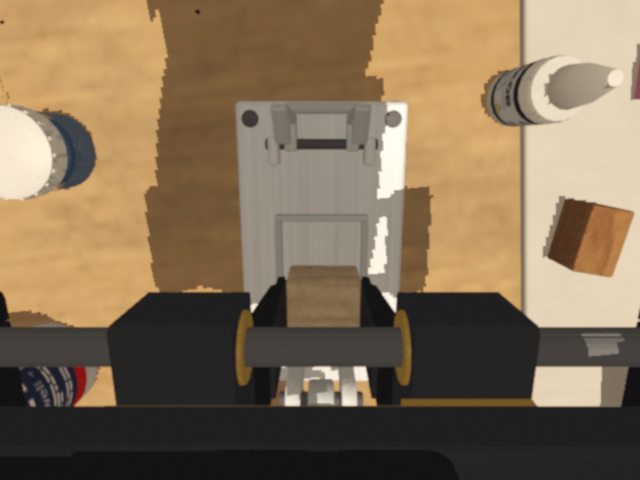

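Block held at (323,292). Carrying it right to the open bench beside the jig.

```bash
python3 -m inch '{"hand":[0,0,0,0,0,0,0,0,0],"delta_pos":[[0.3,-2,0],[0.34,-2.5,0],[0.35,-2.5,0],[0.35,-2.44,0],[0,0,2.5],[0,0,2.8],[0,0,2],[0,0,0.9],[0,0,0]],"turn":[0,0,0,0,0,0,0,0,0]}'
```

```text
t: 6.2
eef_pos: [509.5, -199.9, 87.1]
tcp_rot: [3.141, -0.001, 3.018]
ft_force: [-0.6, -0.8, 0.0]
opening: 0.313
```

```bash
python3 -m inch '{"hand":[0.46,0.46,0.46,0.46,0.46,0.46,0.46,0.46],"delta_pos":[[0,0,0.05],[0,0,0],[0,0,0],[0,0,-2],[0,0,-3],[0,0,-3],[0,0,-3],[0,0,0]],"turn":[0,0,0,0,0,0,0,0]}'
python3 - <<'E'
from h import *
p,d,K=cam('wrist','w4.png');P=cloud(K,d);print(rect(P,(510,-200),22,35,5)[1:],rect(P,(541,50),30,40,5)[1:])
p,d,K=cam('scene','s4.png');P=cloud(K,d);print(rect(P,(510,-200),22,35,5)[1:],rect(P,(541,50),30,40,5)[1:])
E
```

```text
t: 7.0
eef_pos: [510.5, -200.4, 200.6]
tcp_rot: [-3.139, 0.006, 3.02]
ft_force: [0.8, 0.6, -0.6]
opening: 0.461
(((510.25384521484375, -198.5078887939453), (29.555831909179688, 30.409225463867188), 82.34182739257812), array([ 509.50870429, -198.57704355,   22.71061469])) (((0.0, 0.0), (0.0, 0.0), 0.0), array([nan, nan, nan]))
(((510.2903137207031, -202.21511840820312), (32.619571685791016, 31.234094619750977), 80.41512298583984), array([ 509.53773694, -203.03853058,   21.57376863])) (((543.255615234375, 51.13676452636719), (31.250986099243164, 41.739585876464844), 76.07408142089844), array([541.57237748,  49.10941109,  29.49728577]))h.py:19: RuntimeWarning: Mean of empty slice.
  return m,cv2.minAreaRect(P[m][:,:2].astype(np.float32)),P[m].mean(0)
  ret = um.true_divide(
```

View pics/w4.png

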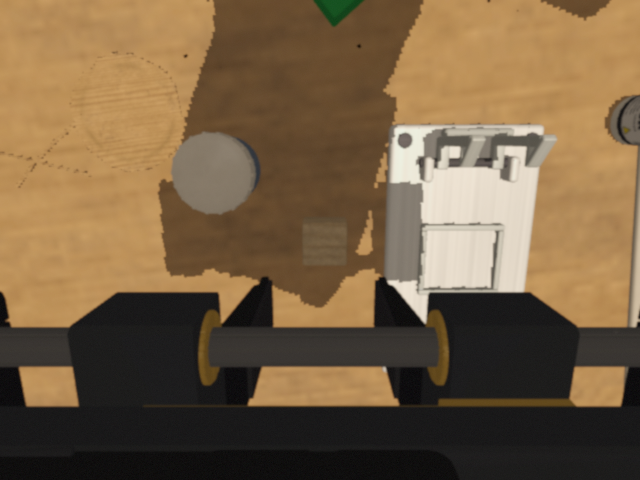

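View pics/s4.png

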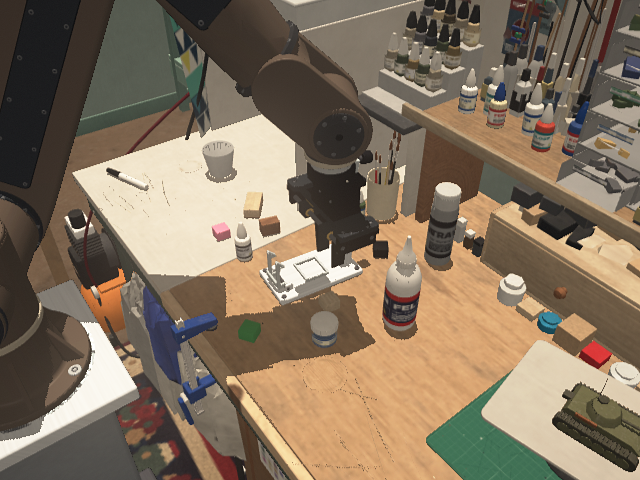

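Run:
```python
from h import *
for n in ['top','scene']:
    p,d,K=load(n);P=cloud(K,d)
    m=(P[...,2]>80)&(P[...,2]<445)&(P[...,0]>580)&(P[...,0]<720)&(P[...,1]>20)&(P[...,1]<200)
    Q=P[m];print(n,len(Q),Q.min(0),Q[Q[:,0]<640][:,1].min() if (Q[:,0]<640).any() else None, np.percentile(Q,[1,5],axis=0))
    m=(P[...,2]>445)&(P[...,2]<475)&(P[...,0]>560)&(P[...,0]<720)&(P[...,1]>20)&(P[...,1]<340)
    Q=P[m];print('top',len(Q),Q.min(0),np.percentile(Q,1,axis=0)) if len(Q) else 0
p,d,K=cam('top','t5.png');P=cloud(K,d);print(rect(P,(541,50),30,40,5)[1:])
print(todelta([500,0,200]))
```

```text
top 3951 [629.40800873  73.47023273  80.00929268] 73.8433680602472 [[630.05294279  74.0628943   89.15209684]
 [633.69950618  74.32740123 124.7108313 ]]
top 10185 [638.52777279  83.69781277 445.00300556] [642.24892838  86.63263227 445.20653686]
scene 7805 [629.68486098  67.24891752  80.02734752] 68.15675975601062 [[631.55632316  69.61179262  85.75261528]
 [634.77698542  70.80980762 109.49735764]]
top 95 [642.71270399  79.80897367 445.01798206] [642.78686603  80.12352937 445.06899644]
(((541.0718383789062, 53.22106170654297), (25.49671745300293, 39.921478271484375), 74.50879669189453), array([541.25095615,  52.85256929,  29.74999103]))
(array([ 3.35, 19.72, -0.34]), 'jaw deg', np.float64(83.0140454430632))
```

View pics/t5.png

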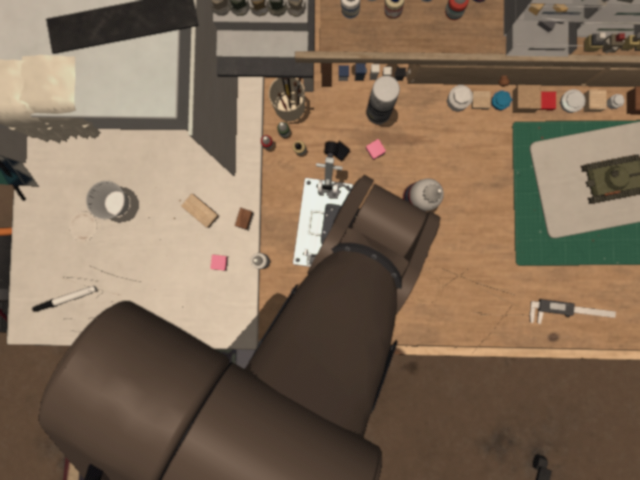

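```bash
python3 -m inch '{"hand":[0.5,0.6,0.8,1,1,1,1,1,1,1,1,1,1,1,1,1,1,1,1],"delta_pos":[[0.89,3.25,0],[0.89,3.25,0],[0.89,3.25,0],[0.89,3.25,0],[0.89,3.25,0],[0.89,3.25,0],[0,0,0],[0,0,0],[0,0,0],[0,0,0],[0,0,0],[0,0,0],[0,0,0],[0,0,0],[0,0,0],[0,0,0],[0,0,0],[0,0,0],[0,0,0]],"turn":[0,0,0,0,0,0,0.1433,0.1433,0.1433,0.1433,0.1433,0.1433,0.1433,0.1433,0.1433,0.1433,0.1433,0.1433,0]}'
python3 - <<'E'
from h import *
s=env.state();print(s['eef_pos'],s['joints'])
p,d,K=cam('wrist','w6.png');P=cloud(K,d);print(rect(P,(541,52),30,40,5)[1:])
print(todelta([529.5,54.5,91]))
E
```

```text
t: 9.05
eef_pos: [479.9, 0.2, 195.8]
tcp_rot: [-3.14, 0.0, 1.298]
ft_force: [-0.4, 0.4, -0.5]
opening: 0.999
[4.79865643e+02 1.57520550e-01 1.95816359e+02] [-1.37478014e-01  4.25705851e-01  2.01128110e+00  1.53772006e-04
  7.06627157e-01  1.35285574e-01]
(((541.7630615234375, 53.778533935546875), (24.650575637817383, 40.4343147277832), 74.38302612304688), array([541.32112081,  53.95118759,  30.75329993]))
(array([ 6.55,  3.34, 10.5 ]), 'jaw deg', np.float64(-15.330680070011795))
```

View pics/w6.png

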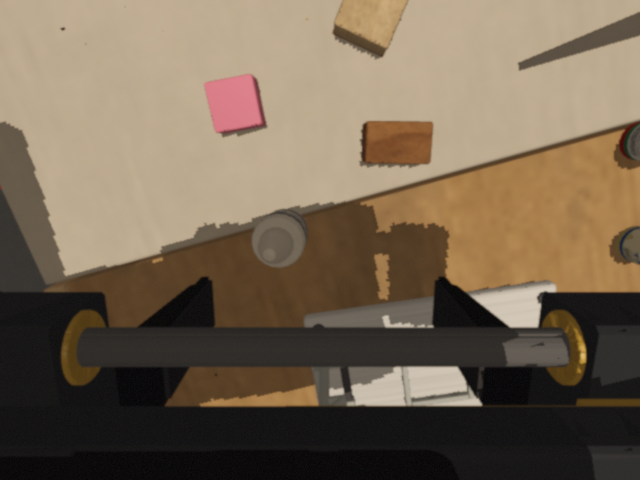

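```bash
python3 -m inch '{"hand":[1,1,1,1,1,1,1,1,1,1],"delta_pos":[[2.25,1.11,0],[2.25,1.11,0],[2.25,1.11,0],[0,0,2],[0,0,3],[0,0,3],[0,0,2],[0,0,0.8],[0,0,0],[0,0,0]],"turn":[0,0,0,0,0,0,0,0,0,0]}'
python3 - <<'E'
from h import *
print(todelta([529.9,56.5,87.5]))
p,d,K=cam('wrist','w7.png')
E
```

```text
t: 10.1
eef_pos: [530.6, 56.3, 89.4]
tcp_rot: [3.141, -0.0, 1.302]
ft_force: [0.9, -0.1, 0.4]
opening: 1.0
(array([ 0.  , -0.07,  0.19]), 'jaw deg', np.float64(-15.425680732425093))
```

View pics/w7.png

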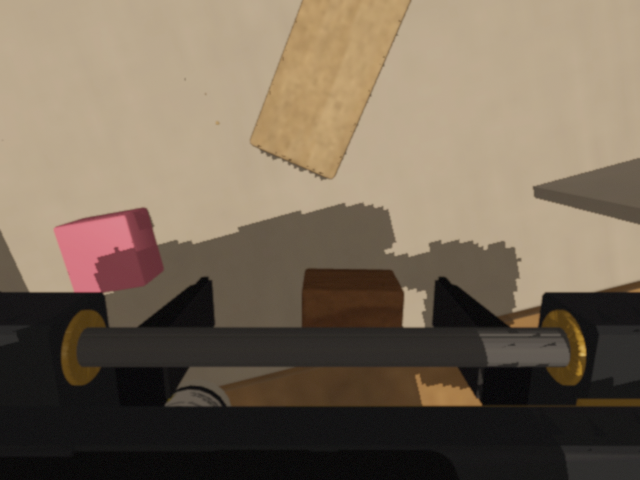

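```bash
python3 -m inch '{"hand":[1,0,0,0,0,0,0,0,0,0,0],"delta_pos":[[0,0,0.15],[0,0,0],[0,0,0],[0,0,0],[0,0,0],[0,0,0],[0,0,0],[0,0,0],[0,0,0],[0,0,0],[0,0,0]],"turn":[0,0,0,0,0,0,0,0,0,0,0]}'
```

```text
t: 11.25
eef_pos: [530.4, 56.3, 87.3]
tcp_rot: [3.141, -0.0, 1.3]
ft_force: [-0.2, -1.3, 0.5]
opening: 0.421
```

```bash
python3 -m inch '{"hand":[0,0,0,0,0,0,0,0,0],"delta_pos":[[0,0,-1.5],[0,0,-3],[0,0,-3.5],[0,0,-3],[0,0,-1.5],[-2.25,-1.11,0],[-2.25,-1.11,0],[-2.25,-1.11,0],[0,0,0]],"turn":[0,0,0,0,0,0,0,0,0]}'
python3 -m inch '{"hand":[0,0,0,0,0,0,0,0,0,0,0,0,0],"delta_pos":[[0,0,0],[0,0,0],[0,0,0],[0,0,0],[0,0,0],[0,0,0],[0,0,0],[0,0,0],[0,0,0],[0,0,0],[0,0,0],[0,0,0],[0,0,0]],"turn":[-0.1433,-0.1433,-0.1433,-0.1433,-0.1433,-0.1433,-0.1433,-0.1433,-0.1433,-0.1433,-0.1433,-0.1433,0]}'
python3 - <<'E'
from h import *
print(todelta([520,-108,200]))
E
```

```text
t: 12.15
eef_pos: [478.5, -1.1, 212.3]
tcp_rot: [-3.14, 0.0, 1.299]
ft_force: [0.5, 0.2, -0.4]
opening: 0.421
t: 13.45
eef_pos: [480.5, 0.5, 212.3]
tcp_rot: [3.141, -0.0, 3.022]
ft_force: [-0.3, -0.5, -0.4]
opening: 0.42
(array([ -5.21, -10.3 ,   1.23]), 'jaw deg', np.float64(83.15627580644531))
```

```bash
python3 -m inch '{"hand":[0,0,0,0,0,0,0],"delta_pos":[[-1,-2,0.2],[-1,-2,0.2],[-1.1,-2.1,0.2],[-1.1,-2.1,0.2],[-1,-2.1,0.2],[0,0,0.2],[0,0,0]],"turn":[0,0,0,0,0,0,0]}'
python3 - <<'E'
from h import *
s=env.state();print(s['eef_pos'],np.degrees(s['tcp_rot'][2])-90)
p,d,K=cam('wrist','w8.png');P=cloud(K,d);np.savez('pics/w8.npz',P=P,p=p)
R=s['tcp_rot']; 
h=np.isfinite(P[...,2])&(P[...,2]>60)
th=np.radians(-6.85);c,q=np.cos(th),np.sin(th)
# base edges in jig frame about (534,-108)
X=(P[...,0]-534)*c+(P[...,1]+108)*q; Y=-(P[...,0]-534)*q+(P[...,1]+108)*c
m=(abs(P[...,2]-12)<3)&(abs(X)<100)&(abs(Y)<60)
b=m&(X<-15); ys=Y[b]; print('edges y',np.percentile(ys,[0.2,1,99,99.8]),'x',np.percentile(X[m],[0.1,1]))
r=(abs(P[...,2]-18)<2)&(abs(X)<40)&(abs(Y)<40); print('rim',r.sum(),np.percentile(Y[r],[1,99]),np.percentile(X[r],[1,99]))
a=(P[...,2]>60)&(P[...,2]<90)&(abs(X+75)<25)&(abs(Y)<40);print('arms',a.sum(),np.percentile(Y[a],[1,99]) if a.any() else'')
E
```

```text
t: 14.15
eef_pos: [519.2, -108.3, 199.8]
tcp_rot: [3.141, -0.001, 3.016]
ft_force: [-0.4, 0.9, -0.3]
opening: 0.42
[ 519.16755407 -108.27752342  199.82560086] 82.80418701097827
edges y [-49.57525253 -48.67821971  48.94668017  49.84360355] x [-89.73625797 -88.96391053]
rim 933 [-27.63099254  27.95827493] [-25.03573859   2.58226457]
arms 955 [-20.60721862  20.90439241]
```

View pics/w8.png

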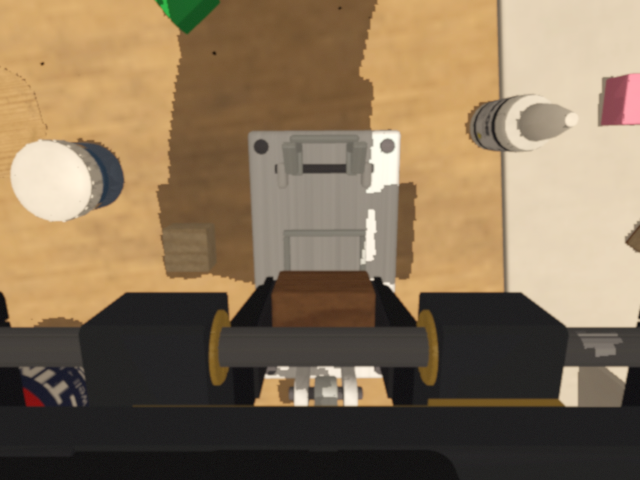

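Run:
```python
from h import *
z=np.load('pics/w8.npz');P=z['P'];e=np.array([519.17,-108.28,199.83]);yaw=np.radians(172.8)
c,s=np.cos(yaw),np.sin(yaw); D=P-e; tx=D[...,0]*c+D[...,1]*s; ty=D[...,0]*s-D[...,1]*c
m=np.zeros(P.shape[:2],bool);m[272:325,280:370]=1
m&=(abs(P[...,2]-127)<22)
print(m.sum(),[np.percentile(a[m],[1,5,50,95,99]).round(1) for a in (tx,ty,P[...,2])])
for r in range(268,326,6): print(r,np.round([tx[r,325],ty[r,325],P[r,325,2]],1))
for r in (300,): print([round(float(v),1) for v in ty[r,266:384:4]])
print(todelta([534,-108,101.0]))
```

```text
4750 [array([-0.9,  0.1,  9.8, 12.3, 12.4]), array([-15.8, -14.3,   1.4,  17.5,  19. ]), array([117.4, 120.6, 142.8, 144.1, 144.6])]
268 [-17.8   2.4  12.4]
274 [ 12.1   1.9 120.4]
280 [ 11.7   1.9 127.5]
286 [ 12.2   1.8 136.3]
292 [ 11.3   1.8 140.8]
298 [  9.6   1.8 142.8]
304 [  7.3   1.8 143.1]
310 [  4.7   1.8 142.8]
316 [  2.6   1.8 143.7]
322 [1.000e-01 1.800e+00 1.437e+02]
[-20.1, -18.7, -17.7, -16.1, -14.4, -13.0, -11.6, -9.9, -8.5, -7.0, -5.4, -4.0, -2.4, -0.9, 0.7, 2.2, 3.7, 5.2, 6.8, 8.3, 9.8, 11.3, 12.8, 14.2, 15.9, 17.4, 19.1, 20.6, 21.5, 22.6]
(array([-1.49,  0.17,  9.91]), 'jaw deg', np.float64(82.88676897435971))
```

```bash
python3 -m inch '{"hand":[0,0,0,0,0,0,0,0,0],"delta_pos":[[-0.7,0.1,0],[-0.7,0.07,0],[0,0,2],[0,0,3],[0,0,2.5],[0,0,1.2],[0,0,0.6],[0,0,0.3],[0,0,0]],"turn":[-0.005,0,0,0,0,0,0,0,0]}'
python3 - <<'E'
from h import *
print(todelta([533.2,-108,99.5]))
p,d,K=cam('wrist','w9.png')
E
```

```text
t: 15.1
eef_pos: [533.8, -108.4, 104.8]
tcp_rot: [-3.142, 0.001, 3.025]
ft_force: [-0.4, 0.7, -0.3]
opening: 0.422
(array([0.06, 0.03, 0.53]), 'jaw deg', np.float64(83.31022767477316))
```

View pics/w9.png

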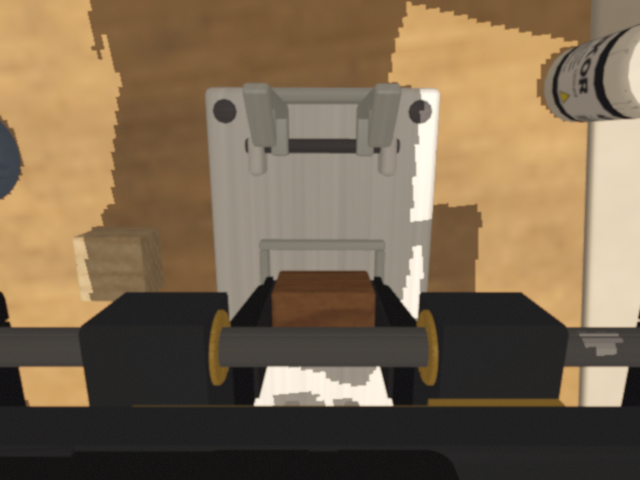

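The brown block at (323,295) is centred between the nest's side rims at (265,260) and (380,260). Lowering the last 5 mm.

```bash
python3 -m inch '{"hand":[0,0,0],"delta_pos":[[0.05,0,0.3],[0,0,0.2],[0,0,0]],"turn":[0,0,0]}'
```

```text
t: 15.45
eef_pos: [533.0, -108.4, 99.4]
tcp_rot: [3.142, 0.0, 3.025]
ft_force: [-0.4, 0.7, -0.3]
opening: 0.417
```

```bash
python3 -m inch '{"hand":[0,0,0.6,0.6,0.6,0.6,0.6,0.6,0.6,0.6],"delta_pos":[[0,0,0.07],[0,0,0],[0,0,0],[0,0,0],[0,0,0],[0,0,-2],[0,0,-3],[0,0,-3],[0,0,-1],[0,0,0]],"turn":[0,0,0,0,0,0,0,0,0,0]}'
python3 - <<'E'
from h import *
s=env.state()
p,d,K=cam('wrist','w10.png');P=cloud(K,d)
th=np.radians(-6.85);c,q=np.cos(th),np.sin(th)
X=(P[...,0]-534)*c+(P[...,1]+108)*q; Y=-(P[...,0]-534)*q+(P[...,1]+108)*c
m=(abs(P[...,2]-42)<4)&(abs(X)<40)&(abs(Y)<40)
print(m.sum(),cv2.minAreaRect(np.stack([X[m],Y[m]],1).astype(np.float32)),np.median(P[m][:,2]))
p,d,K=cam('scene','s10.png');cv2.imwrite('pics/s10c.png',cv2.resize(p[140:310,200:400],None,fx=3.5,fy=3.5))
E
```

```text
t: 16.45
eef_pos: [533.2, -108.4, 189.6]
tcp_rot: [-3.141, 0.002, 3.025]
ft_force: [0.5, 0.3, -0.0]
opening: 0.602
2770 ((-0.4846229553222656, 0.6541080474853516), (25.282154083251953, 40.02188491821289), 0.019037088379263878) 42.80181816111252
```

View pics/w10.png

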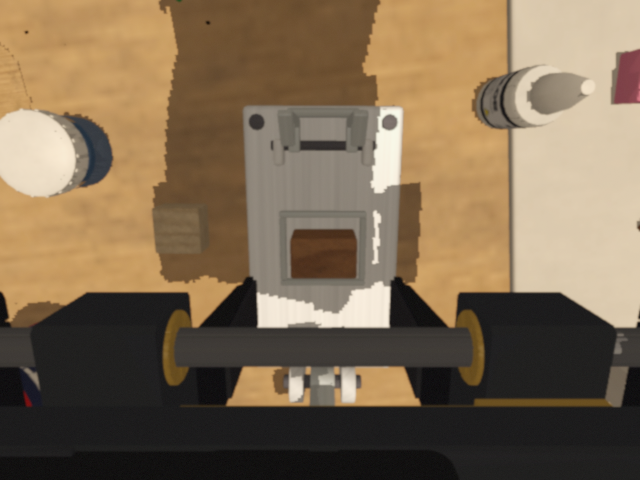

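View pics/s10c.png

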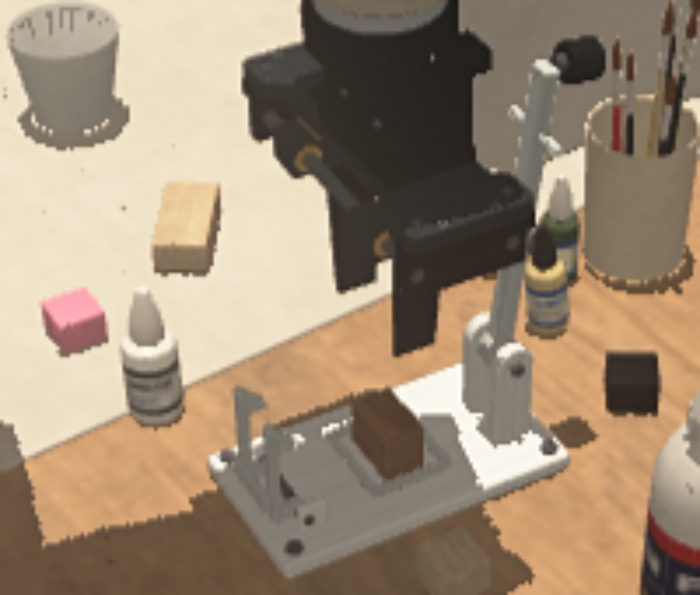

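```bash
python3 - <<'E'
from h import *
print(todelta([647.2,-121.6,345]))
E
python3 -m inch '{"hand":[0.6,0.6,0.6,0.6,0.6,0.6,0.6,0.6,0.6,0.6],"delta_pos":[[0,0,-3],[0,0,-4.5],[0,0,-4.5],[0,0,-3],[0,0,-0.5],[-3,0,0],[-4,0,0],[-3,0,0],[-1.4,0,0],[0,0,0]],"turn":[0,0,0,0,0,0,0,0,0,0]}'
python3 - <<'E'
from h import *
print(todelta([647.2,-121.6,297]))
p,d,K=cam('wrist','w11.png')
q,d,K=cam('top','t11.png');cv2.imwrite('pics/t11c.png',cv2.resize(q[100:290,230:430],None,fx=3,fy=3))
q,d,K=cam('scene','s11.png');cv2.imwrite('pics/s11c.png',cv2.resize(q[100:290,250:450],None,fx=3,fy=3))
E
```

```text
(array([-1.154e+01,  1.000e-02, -1.573e+01]), 'jaw deg', np.float64(83.30475846487889))
t: 17.55
eef_pos: [647.2, -121.8, 340.1]
tcp_rot: [3.141, -0.004, 3.025]
ft_force: [-0.3, 0.9, 0.1]
opening: 0.602
(array([0.  , 0.02, 4.31]), 'jaw deg', np.float64(83.32155182389945))
```

View pics/w11.png

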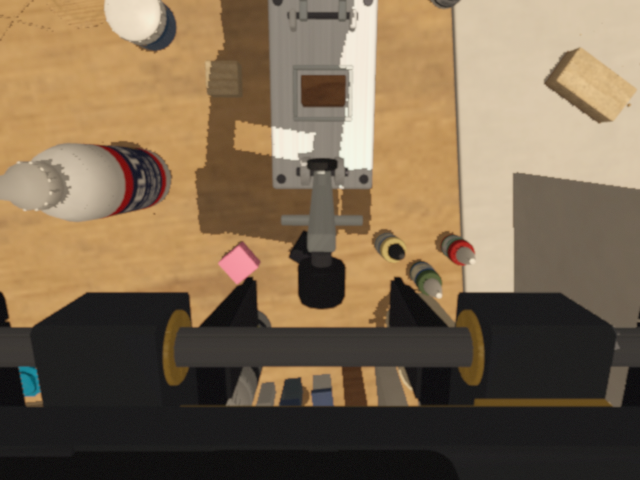

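View pics/s11c.png

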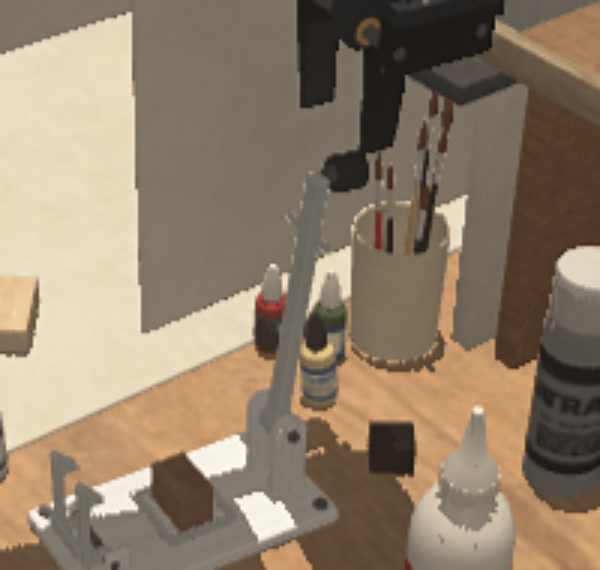

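```bash
python3 -m inch '{"hand":[0.6,0.6,0.6,0.6,0,0,0,0,0,0,0],"delta_pos":[[0,0,1.5],[0,0,1.8],[0,0,0.5],[0,0,0],[0,0,0],[0,0,0],[0,0,0],[0,0,0],[0,0,0],[0,0,0],[0,0,0]],"turn":[0,0,0,0,0,0,0,0,0,0,0]}'
python3 - <<'E'
from h import *
q,d,K=cam('scene','s12.png');cv2.imwrite('pics/s12c.png',cv2.resize(q[100:290,250:450],None,fx=3,fy=3))
E
```

```text
t: 18.8
eef_pos: [646.1, -122.2, 305.9]
tcp_rot: [-3.141, 0.0, 3.025]
ft_force: [-1.5, -5.2, 1.6]
opening: 0.247
```

View pics/s12c.png

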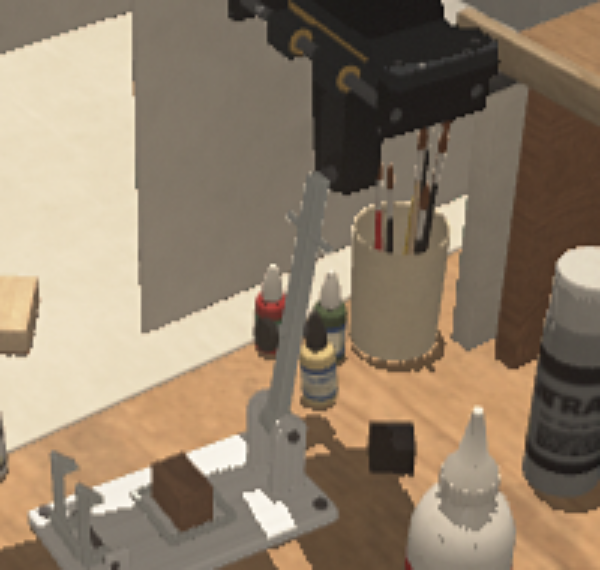

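```bash
python3 -m inch '{"hand":[0.4,0.4,0.4,0.4,0,0,0,0,0],"delta_pos":[[0,0,0],[0,0,0.5],[0,0,0.4],[0,0,0],[0,0,0],[0,0,0],[0,0,0],[0,0,0],[0,0,0]],"turn":[0,0,0,0,0,0,0,0,0]}'
```

```text
t: 19.75
eef_pos: [646.1, -122.3, 296.7]
tcp_rot: [-3.141, 0.0, 3.025]
ft_force: [-0.7, -4.7, -0.5]
opening: 0.245
```

Run:
```python
import numpy as np
f=np.linspace(1.82,0.312,16)
for i in range(15): print(round(f[i+1],3),np.round([17.9*(np.cos(f[i+1])-np.cos(f[i])),17.9*(np.sin(f[i])-np.sin(f[i+1]))],2))
```

```text
1.719 [ 1.76 -0.36]
1.619 [ 1.79 -0.18]
1.518 [1.8 0. ]
1.418 [1.79 0.18]
1.317 [1.76 0.36]
1.217 [1.72 0.54]
1.116 [1.65 0.71]
1.016 [1.57 0.87]
0.915 [1.48 1.02]
0.815 [1.37 1.17]
0.714 [1.24 1.3 ]
0.614 [1.11 1.42]
0.513 [0.96 1.52]
0.413 [0.8  1.61]
0.312 [0.64 1.68]
```

```bash
python3 -m inch '{"hand":[0,0,0,0,0],"delta_pos":[[1.76,0,-0.36],[1.79,0,-0.18],[1.8,0,0],[1.79,0,0.18],[0,0,0]],"turn":[0,0,0,0,0]}'
python3 - <<'E'
from h import *
print(todelta([534+(70-179*np.cos(1.418))*.9929,-108-(70-179*np.cos(1.418))*.1193,60+179*np.sin(1.418)+63.2]))
q,d,K=cam('scene','s13.png');cv2.imwrite('pics/s13c.png',cv2.resize(q[100:290,250:450],None,fx=3,fy=3))
E
```

```text
t: 20.25
eef_pos: [573.8, -113.6, 300.5]
tcp_rot: [-3.141, 0.0, 3.025]
ft_force: [-1.3, -5.5, -1.1]
opening: 0.244
(array([-0.26,  0.08,  0.04]), 'jaw deg', np.float64(83.29538306893355))
```

View pics/s13c.png

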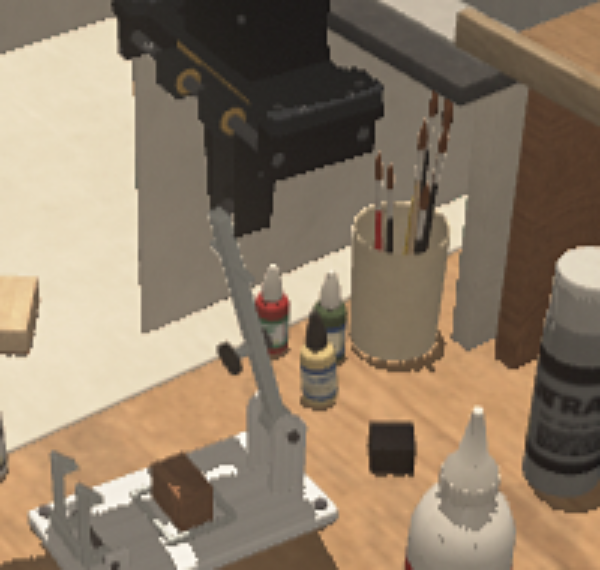

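The gripper at (225,200) in the enlarged crop is carrying the bar round. Forces are low, so I'll continue the arc to about 0.2 rad.

```bash
python3 -m inch '{"hand":[0,0,0,0,0,0,0,0,0,0,0,0],"delta_pos":[[1.6,0,0.36],[1.67,0,0.54],[1.65,0,0.71],[1.57,0,0.87],[1.48,0,1.02],[1.37,0,1.17],[1.24,0,1.3],[1.11,0,1.42],[0.96,0,1.52],[0.8,0,1.61],[0.64,0,1.68],[0,0,0]],"turn":[0,0,0,0,0,0,0,0,0,0,0,0]}'
python3 - <<'E'
from h import *
print(todelta([534+(70-179*np.cos(.312))*.9929,-108-(70-179*np.cos(.312))*.1193,60+179*np.sin(.312)+63.2]))
q,d,K=cam('scene','s14.png');cv2.imwrite('pics/s14c.png',cv2.resize(q[160:310,230:400],None,fx=4,fy=4))
E
```

```text
t: 21.5
eef_pos: [434.1, -96.9, 177.0]
tcp_rot: [3.141, -0.003, 3.025]
ft_force: [-5.8, -5.0, 1.4]
opening: 0.249
(array([-0.02,  0.09, -0.11]), 'jaw deg', np.float64(83.30099415827928))
```

View pics/s14c.png

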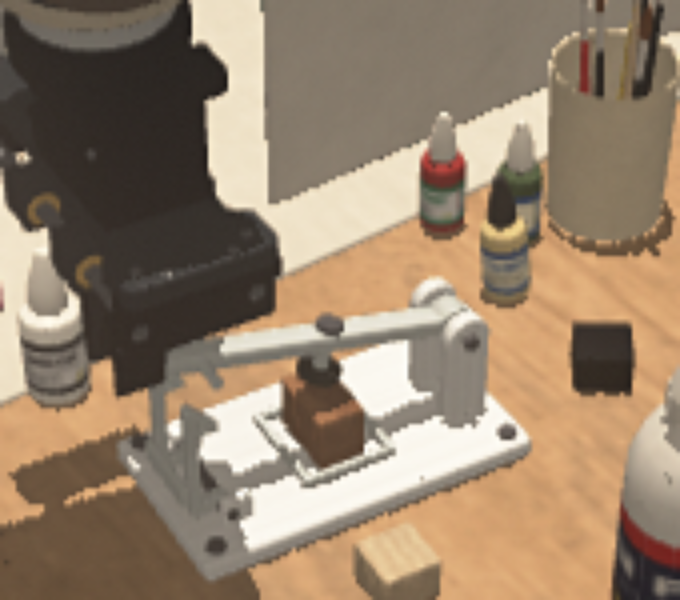

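```bash
python3 -m inch '{"hand":[0,0,0,0],"delta_pos":[[0.2,0,0.6],[0.15,0,0.6],[0.1,0,0.55],[0,0,0]],"turn":[0,0,0,0]}'
python3 -m inch '{"hand":[0,0,0,0],"delta_pos":[[0.04,0,0.2],[0.04,0,0.2],[0.03,0,0.2],[0,0,0]],"turn":[0,0,0,0]}'
```

```text
t: 21.95
eef_pos: [430.0, -96.4, 160.3]
tcp_rot: [3.141, -0.002, 3.025]
ft_force: [-6.6, -5.2, 1.0]
opening: 0.245
t: 22.35
eef_pos: [429.0, -96.2, 154.6]
tcp_rot: [3.141, -0.002, 3.025]
ft_force: [-8.0, -5.1, 1.4]
opening: 0.248
```

```bash
python3 -m inch '{"hand":[0,0,0],"delta_pos":[[0.02,0,0.2],[0.02,0,0.2],[0,0,0]],"turn":[0,0,0]}'
python3 -m inch '{"hand":[0,0,0],"delta_pos":[[0,0,0.2],[0,0,0.1],[0,0,0]],"turn":[0,0,0]}'
python3 - <<'E'
from h import *
q,d,K=cam('scene','s15.png');cv2.imwrite('pics/s15c.png',cv2.resize(q[160:310,230:400],None,fx=4,fy=4))
E
```

```text
t: 22.65
eef_pos: [428.6, -96.2, 151.0]
tcp_rot: [3.141, -0.001, 3.025]
ft_force: [-7.8, -3.2, 5.7]
opening: 0.241
t: 22.95
eef_pos: [428.5, -96.2, 148.3]
tcp_rot: [3.142, -0.001, 3.025]
ft_force: [-9.5, -4.8, 11.2]
opening: 0.244
```

View pics/s15c.png

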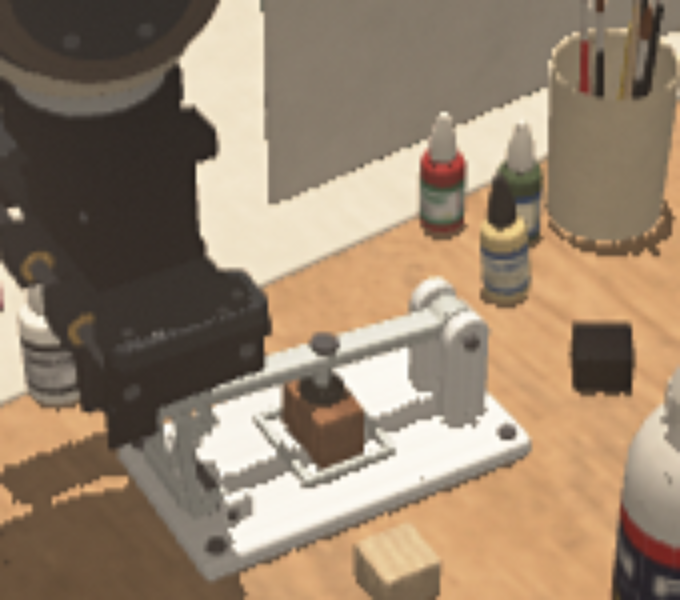

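```bash
python3 -m inch '{"hand":[0,0,0],"delta_pos":[[0,0,0.2],[0,0,0.1],[0,0,0]],"turn":[0,0,0]}'
```

```text
t: 23.3
eef_pos: [428.5, -96.2, 145.4]
tcp_rot: [3.142, -0.001, 3.025]
ft_force: [-9.0, -4.7, 13.2]
opening: 0.246
```

```bash
python3 -m inch '{"hand":[0,0,0],"delta_pos":[[0,0,0.2],[0,0,0],[0,0,0]],"turn":[0,0,0]}'
```

```text
t: 23.6
eef_pos: [428.4, -96.2, 142.9]
tcp_rot: [3.141, -0.002, 3.025]
ft_force: [-9.1, -6.1, 5.5]
opening: 0.245
```

```bash
python3 -m inch '{"hand":[0,0],"delta_pos":[[0,0,0.1],[0,0,0]],"turn":[0,0]}'
python3 - <<'E'
from h import *
q,d,K=cam('scene','s16.png');cv2.imwrite('pics/s16c.png',cv2.resize(q[200:310,230:350],None,fx=5,fy=5,interpolation=cv2.INTER_CUBIC))
E
```

```text
t: 23.8
eef_pos: [428.3, -96.1, 141.9]
tcp_rot: [3.141, -0.002, 3.025]
ft_force: [-8.7, -5.1, 6.0]
opening: 0.246
```

View pics/s16c.png

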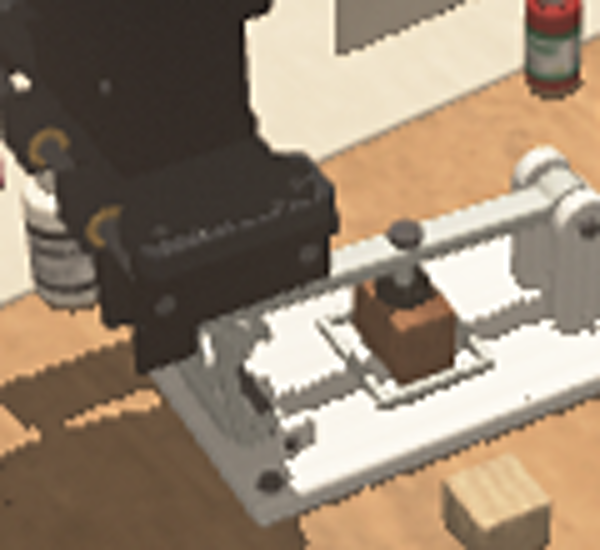

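```bash
python3 -m inch '{"hand":[0.5,0.5,0.5,0.5,0.5,0.5,0.5,0.5,0.5],"delta_pos":[[0,0,0],[0,0,0],[0,0,0],[0,0,-1],[0,0,-2.5],[0,0,-3],[0,0,-4],[0,0,-4],[0,0,0]],"turn":[0,0,0,0,0,0,0,0,0]}'
python3 - <<'E'
from h import *
q,d,K=cam('scene','s17.png');cv2.imwrite('pics/s17c.png',cv2.resize(q[190:310,230:370],None,fx=5,fy=5,interpolation=cv2.INTER_CUBIC))
P=cloud(K,d);th=np.radians(-6.85);c,s=np.cos(th),np.sin(th)
def rep(P):
    X=(P[...,0]-534)*c+(P[...,1]+108)*s; Y=-(P[...,0]-534)*s+(P[...,1]+108)*c; Z=P[...,2]
    for x0 in (-108,-90,-55,-40,-25,20,40,55):
        m=(abs(X-x0)<6)&(abs(Y)<(9 if x0==-108 else 6))&(Z>50)&(Z<120)
        print(x0,m.sum(),np.round(np.percentile(Z[m],[50,90]),1) if m.any() else '')
rep(P)
p,d,K=cam('wrist','w17.png');rep(cloud(K,d))
E
```

```text
t: 24.75
eef_pos: [430.3, -96.4, 291.6]
tcp_rot: [-3.14, 0.008, 3.025]
ft_force: [0.7, -0.2, -0.2]
opening: 0.502
-108 52 [ 98.5 101.2]
-90 25 [73.6 98.3]
-55 24 [71.4 72.9]
-40 21 [70.4 71.9]
-25 22 [69.9 71.3]
20 21 [67.8 69.1]
40 23 [66.  67.8]
55 18 [65.9 67.3]
-108 437 [100.2 101.1]
-90 94 [74.3 91.3]
-55 212 [72.5 73.4]
-40 207 [71.7 72.6]
-25 60 [71.2 72.2]
20 177 [68.7 69.5]
40 170 [67.5 68.4]
55 0
```

View pics/s17c.png

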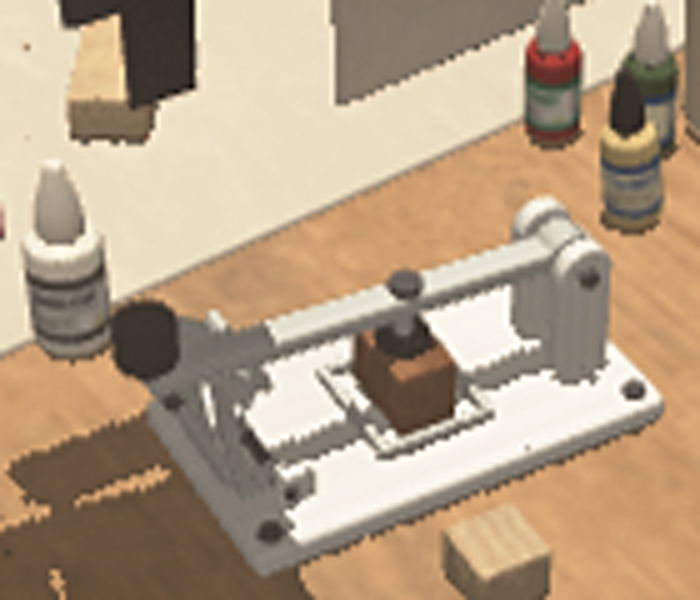

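View pics/w17.png

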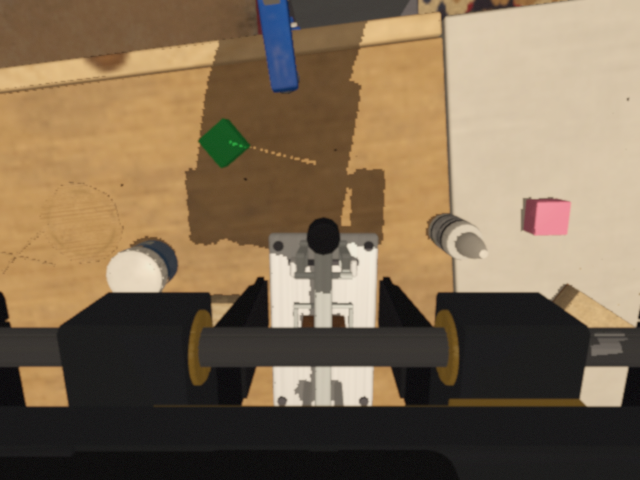

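The knob top sits at about 100 mm and the bar slopes about 0.055 rad, so the grip slipped and the catch has not snapped. I'll press the knob top with shut fingertips instead.

```bash
python3 - <<'E'
from h import *
print(todelta([427.5,-95.2,185]))
E
python3 -m inch '{"hand":[0,0,0,0,0,0,0,0,0,0],"delta_pos":[[0.2,0.15,0],[0,0,2],[0,0,2.5],[0,0,2.5],[0,0,2],[0,0,1],[0,0,0.5],[0,0,0],[0,0,0],[0,0,0]],"turn":[0,0,0,0,0,0,0,0,0,0]}'
python3 - <<'E'
from h import *
print(todelta([427.5,-95.2,185]))
q,d,K=cam('scene','s18.png');cv2.imwrite('pics/s18c.png',cv2.resize(q[150:310,200:370],None,fx=3.5,fy=3.5,interpolation=cv2.INTER_CUBIC))
E
```

```text
(array([ 0.18,  0.06, 10.27]), 'jaw deg', np.float64(83.31665182339762))
t: 25.85
eef_pos: [427.7, -94.5, 182.4]
tcp_rot: [-3.141, 0.001, 3.025]
ft_force: [0.7, 0.6, 0.2]
opening: 0.004
(array([ 0.01, -0.07, -0.26]), 'jaw deg', np.float64(83.30986012711932))
```

View pics/s18c.png

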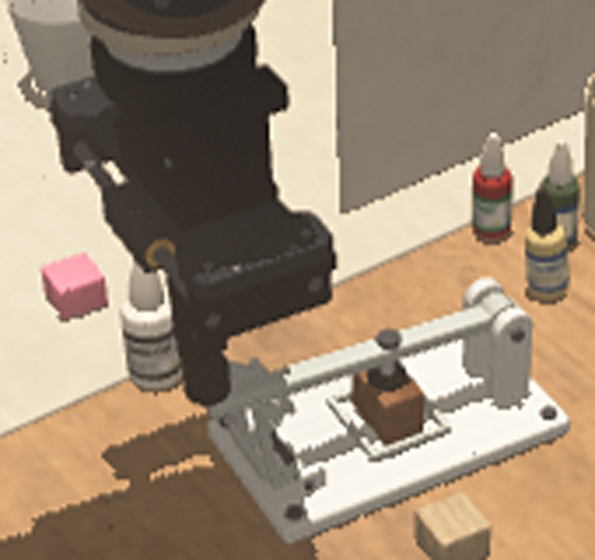

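```bash
python3 -m inch '{"hand":[0,0,0,0],"delta_pos":[[0,0,0.3],[0,0,0.3],[0,0,0.2],[0,0,0]],"turn":[0,0,0,0]}'
python3 -m inch '{"hand":[0,0,0],"delta_pos":[[0,0,0.2],[0,0,0.1],[0,0,0]],"turn":[0,0,0]}'
```

```text
t: 26.3
eef_pos: [427.2, -94.5, 173.5]
tcp_rot: [3.141, -0.001, 3.025]
ft_force: [-0.6, 0.4, 0.7]
opening: 0.005
t: 26.6
eef_pos: [427.5, -94.4, 170.5]
tcp_rot: [3.141, -0.0, 3.025]
ft_force: [-0.2, 0.7, 1.1]
opening: 0.004
```

```bash
python3 -m inch '{"hand":[0,0,0],"delta_pos":[[0,0,0.2],[0,0,0],[0,0,0]],"turn":[0,0,0]}'
```

```text
t: 26.9
eef_pos: [427.6, -94.5, 168.7]
tcp_rot: [3.141, 0.0, 3.025]
ft_force: [-1.6, 0.5, 2.9]
opening: 0.005
```

```bash
python3 -m inch '{"hand":[0,0,0],"delta_pos":[[0,0,0.2],[0,0,0],[0,0,0]],"turn":[0,0,0]}'
```

```text
t: 27.2
eef_pos: [427.4, -94.4, 166.7]
tcp_rot: [3.141, -0.0, 3.025]
ft_force: [-2.7, -0.0, 2.4]
opening: 0.007
```

```bash
python3 -m inch '{"hand":[0,0,0],"delta_pos":[[0,0,0.2],[0,0,0],[0,0,0]],"turn":[0,0,0]}'
```

```text
t: 27.5
eef_pos: [427.3, -94.4, 165.0]
tcp_rot: [3.142, -0.0, 3.025]
ft_force: [-4.9, -0.1, 11.7]
opening: 0.006
```

```bash
python3 -m inch '{"hand":[0,0,0],"delta_pos":[[0,0,0.2],[0,0,0],[0,0,0]],"turn":[0,0,0]}'
```

```text
t: 27.8
eef_pos: [427.2, -94.4, 164.2]
tcp_rot: [-3.141, 0.001, 3.025]
ft_force: [-11.6, 1.9, 35.1]
opening: 0.005
```

```bash
python3 -m inch '{"hand":[0,0,0,0,0,0],"delta_pos":[[0,0,-1],[0,0,-2.5],[0,0,-3],[0,0,-3],[0,0,-2],[0,0,0]],"turn":[0,0,0,0,0,0]}'
cat >> h.py <<'E'
def rep(P):
    th=np.radians(-6.85);c,s=np.cos(th),np.sin(th)
    X=(P[...,0]-534)*c+(P[...,1]+108)*s; Y=-(P[...,0]-534)*s+(P[...,1]+108)*c; Z=P[...,2]
    for x0 in (-108,-55,-40,-25,20,40,55):
        m=(abs(X-x0)<6)&(abs(Y)<(9 if x0==-108 else 6))&(Z>50)&(Z<120)
        print(x0,m.sum(),np.round(np.percentile(Z[m],[50,90]),1) if m.any() else '')
E
python3 - <<'E'
from h import *
q,d,K=cam('scene','s19.png');cv2.imwrite('pics/s19c.png',cv2.resize(q[200:310,235:345],None,fx=5,fy=5,interpolation=cv2.INTER_CUBIC))
rep(cloud(K,d))
p,d,K=cam('wrist','w19.png');rep(cloud(K,d)); cv2.imwrite('pics/w19c.png',p)
E
```

```text
t: 28.4
eef_pos: [428.4, -94.7, 279.9]
tcp_rot: [-3.14, 0.005, 3.025]
ft_force: [0.7, 0.5, 0.3]
opening: 0.002
-108 48 [90.4 92.3]
-55 20 [65.8 67.8]
-40 20 [66.  67.9]
-25 24 [65.2 67. ]
20 19 [64.9 66.2]
40 21 [65.1 66.1]
55 21 [64.9 66.6]
-108 454 [91.8 92.7]
-55 4 [66.8 67. ]
-40 0 
-25 0 
20 26 [66.3 66.8]
40 18 [66.3 67.1]
55 0
```

View pics/s19c.png

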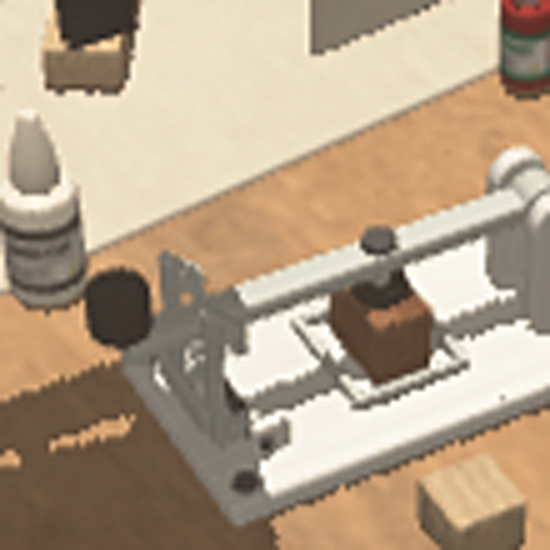

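View pics/w19.png

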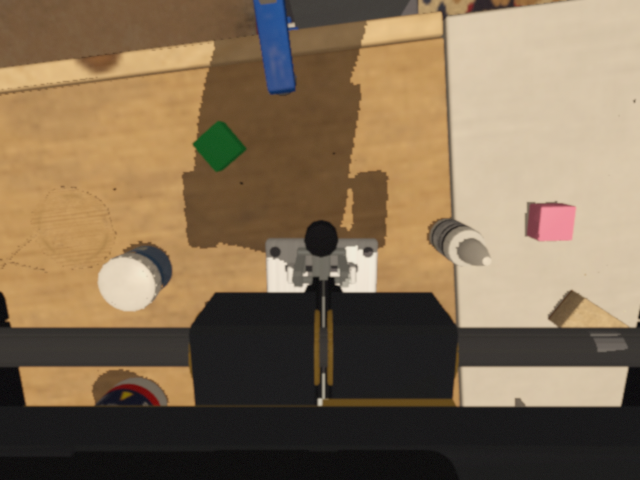

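The bar is now level: slope under 0.01, knob top at about 90.5 mm, hooks at (220,320) standing above the pin. I'll retreat upward, let a second pass, and check everything once more.

```bash
python3 -m inch '{"hand":[0,0,0,0,0,0,0,0,0,0,0,0],"delta_pos":[[0,0,-3],[0,0,-3],[0,0,0],[0,0,0],[0,0,0],[0,0,0],[0,0,0],[0,0,0],[0,0,0],[0,0,0],[0,0,0],[0,0,0]],"turn":[0,0,0,0,0,0,0,0,0,0,0,0]}'
python3 - <<'E'
from h import *
q,d,K=cam('scene','s20.png');P=cloud(K,d);rep(P);print('flat',rect(P,(510,-200),22,35,4)[1:])
for l in ['paint_jar','paint_bottle_a','glue_bottle','sanding_block']:
    for r in search_frame('scene',l)[:1]: print(l,round(r['p'],2),np.round(r['centre']))
E
```

```text
t: 29.7
eef_pos: [427.5, -94.5, 337.8]
tcp_rot: [3.142, 0.0, 3.025]
ft_force: [0.2, 0.5, 0.4]
opening: 0.003
-108 52 [90.4 92.6]
-55 23 [65.  67.7]
-40 21 [65.6 66.6]
-25 24 [65.  67.2]
20 16 [65.1 66.4]
40 22 [64.6 66. ]
55 16 [64.6 65.5]
flat (((509.9626159667969, -201.9322967529297), (34.1552619934082, 30.249603271484375), 81.4767074584961), array([ 509.7746475 , -202.66237404,   21.76732622]))
paint_jar 0.86 [326. 330.]
paint_bottle_a 0.56 [242. 240.]
glue_bottle 0.7 [402. 289.]
sanding_block 0.92 [253. 202.]
```

View pics/s20.png

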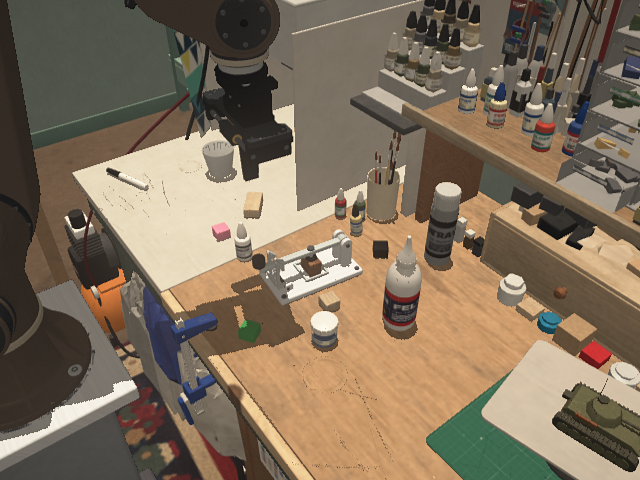

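The bar is still down and level about a second later. The tall block is clamped in the nest at (311,262), and the flat block lies clear of the jig at (329,300). The bystanders are where they were.

```bash
python3 -c "
from cell import ticket
print(ticket.job_done())"
```

```text
the job is handed in; nothing more can be done
None
```

The job is done and handed in at about 30 s of the 72 s allowed. I moved the flat block from the nest to the bench, about 25 mm clear of the jig. The tall block now lies flat in the nest, its long side across the jig, and the bar is swung down and latched.

- **Latching:** My first press, with the knob gripped, slipped and left the bar at about 0.055 rad, unlatched. Pressing the knob top with shut fingertips closed it. The snap itself did not show clearly in the force readings. The bar bottomed out with a brief 35 N upward push on the fingertips.
- **Last checks:** About a second after letting go, the bar was level (slope under 0.01 rad), the knob top was at about 90 mm and the hooks were over the pin. I judged the latch from camera depth, not from a joint reading.
- **Everything else:** The flat block was flat on the bench, and the jar, bottles and sanding block were where they started. The robot was touching nothing.
- **Disagreement:** The blocks measured smaller than described: the flat one about 30 mm square instead of 37, the tall one about 25–31 x 40 mm instead of 31 x 43. Their heights matched, and each was the only block of its kind in its place.

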